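# Change a test cell over from supply to standpipe

## Task

On the valve rail, shut the valve with the long lever: push the lever round with a fingertip until it lies square across its pipe. Then push the selector's pointer round until it points at the wide standpipe, and leave both there. Push gently from one side, do not pinch or grasp anything, do not move the pointer before the valve is shut, and leave the short-lever valve and the loose things lying about where they are.

Things in the scene. Friction and masses are not known exactly. Their poses are not given: they have to be found in the camera images.
- rail_plate: Fixed white plate, 150 (its x) by 270 (its y), 12 thick, on the bench; carries two lever valves side by side, 140 apart along its y (which valve is at which place varies). Origin: centre of its underside.
- supply_valve: The valve with the LONG lever, fixed on the rail plate. Steel block 40 x 32, 36 high, on a pipe of 18 diameter (24 at its brass nuts) that runs 140 along the valve's own x axis. Origin: on the lever's vertical pivot axis, at the plate's top (12 above the bench). The lever is above the pipe: its underside is 46 and its top 60 above this origin; below it only the block (top at 36) and the pipe (top at 30) stand in the way.
- supply_lever (a joint): Angle of the long lever. 0: along its pipe, pointing along the valve's -x (towards the robot), open. It grows clockwise seen from above; at 1.571 the lever points along the valve's +y, square across the pipe, shut. End stops at 0 and 1.60. Stiff enough to stay where it is left: turning it takes about 2 N pushed at 60 from the pivot.
- supply_tip (a point): Free end of the long black lever, mid-height: 85 from the pivot, 53 above the valve's origin. The grip part (28 to 85 from the pivot) is 16 wide and 14 high.
- spare_valve: The other valve, the same but with a SHORT lever (45 from its pivot). To be left alone. Origin and axes as for the supply valve.
- spare_tip (a point): Free end of the short lever, 45 from its pivot, 53 above that valve's origin.
- selector: Fixed round aluminium plate, diameter 280, 12 thick, with a black hub (diameter 52, top at 42 above the bench) in the middle; three standpipes stand on it 115 from the centre, at -60, 0 and +60 degrees from its own x axis (away from the robot). Origin: centre of its underside, on the pointer's pivot axis.
- pointer (a joint): Angle of the pointer. 0: it points along the selector's +x axis; grows anticlockwise seen from above; turns freely through more than a full turn either way (limits +-6.6). Starts on the robot's side, at 2.3 to 4.0. Friction holds it where it is left: turning it takes about 2 N pushed at 55 from the pivot.
- pointer_tip (a point): Tip of the pointer, a single black arm, 12 wide and 14 high (55 to 69 above the bench), tapering over its last 18, reaching 78 from the pivot. The point is 62 above the bench; its x axis points outwards along the pointer. Round the pivot the pointer has a boss of diameter 32, top at 73.
- wide_pipe: The WIDE standpipe: clear tube, 40 in diameter (base 48), black cap 46, top 84 above the bench (a brass stub 6 more). Fixed; stands at one of the three places on the selector plate. Origin: centre of its underside, 12 above the bench.
- thin_pipe_a: A thin steel standpipe, 14 in diameter (cap 20, base 22), as tall as the wide one. Fixed. Origin: centre of its underside.
- thin_pipe_b: The other thin steel standpipe, the same.
- stone: Loose, to be left alone: a pale round filter stone, diameter 38, 14 thick, lying on the selector plate (mm). Origin: centre of its underside.
- fitting: Loose, to be left alone: a brass plug, diameter 24, 30 tall, standing on the selector plate (mm). Origin: centre of its underside.
- collar: Loose, to be left alone: a steel ring, outer diameter 34, 16 tall, lying on the rail plate (mm). Origin: centre of its underside.
- wrench: Loose, to be left alone: a spanner about 150 long, lying flat behind the rail plate (mm). Origin: centre of its underside.
- jar: Loose, to be left alone: a clear jar, diameter 56, 65 tall, at the back (mm). Origin: centre of its underside.
- dish: Loose, to be left alone: a steel bowl, diameter 90, 28 tall, at the left side (mm). Origin: centre of its underside.
- driver: Loose, to be left alone: a screwdriver about 150 long, lying flat between the two plates (mm). Origin: centre of its underside.

How it is judged:
By the outcome, as a careful person would: the job done as asked, in the order asked, and still so for the second after the job is handed in, with the robot touching nothing.
It also fails if it takes over 61 s, if anything falls off the work surface, if the arm or the gripper's body presses on something with over 40 N, if the wrist force passes 120 N, or if a joint passes its speed limit or range.

## Robot

A 6-joint arm with a two-finger parallel gripper is mounted at the origin on the work surface. World frame = base frame: x ahead of the robot, y to its left, z up, the work surface at z = 0. Lengths are in m, angles in rad, forces in N, time in s.
With the tool pointing down it reaches from about 0.35 to 0.875 m from the base axis. Payload 4.2 kg.
Tool frame: the origin (TCP) lies midway between the tips of the shut fingers; the grasp point (between the pads) lies 19 mm behind it; z points along the fingers, y is the direction in which the jaws open and shut (so a half turn about z gives the same grasp; the last joint's range is limited). The gripper opens to 85 mm and grips with 20 to 120 N. Pads are 22 mm wide; open, the fingers measure 114 mm over their backs; the gripper's body (76 mm by 85 mm) begins 54 mm behind the grasp point. The pads swing forward as they close: fully open they stand 13 mm farther back than shut.
Start: joints at [-0.87, 0.385, 0.008, 0, -1.194, -0.259], TCP at [0.267, -0.565, 0.231] pointing down, gripper open.
Joint ranges: [-3.14, 3.14], [-1.21, 2.06], [-1.07, 1.41], [-3.16, 2.05], [-2.99, -0.16], [-3.1, 3.1]. Speed limits (rad/s): [2.79, 2.79, 3.14, 3.14, 3.14, 3.14].

## Interface

Orientations are given as a 3x3 rotation matrix whose columns are the frame's x, y, z axes.
In Python, from workcell import arm gives the robot as it stands.
- The arm moves only by the shell command python3 -m jog 'ROWS' [FORCE]. ROWS is JSON, a list of rows, each a list of 3 entries, a list of its own where there are three numbers: the shift along the tool's x, y, z each as a share of 0.02 m, from -1 to 1, then the turn about the tool's z as a share of 4 degrees, from -1 to 1, then the opening, from -1 (shut) to 1 (fully open). A call has 1 to 20 rows; each row shifts and turns the commanded pose from where the row before left it, along the tool's axes as they then stand; what a row does not reach is not made up. A row lasts 1/8 s, in which the tool goes at most 62.5 mm and 10.7 degrees, less where a joint would pass 70% of its speed; a pose out of reach is approached as far as the arm can. A call with a number of a shift or a turn outside -1 to 1 is refused whole. A call with a gripper value outside its range is refused whole. The fingers move at their own pace and stop on an object; FORCE is the grip in N (left out, the last holds). Time passes only in rows, so rows that do not move let the fingers close. It gives the time, the measured TCP pose, the force and the opening at its end, in the units of the state.
- arm.state(): the state, without advancing time (a new reading comes with each control period).
- arm.camera(name): name is "scene" or "top"; returns the picture (420x560x3 uint8, blue, green, red); there is no depth.
- arm.get_calibration(name): a dict with "camera_matrix" (3x3 intrinsics, pixels), "cam_to_world" (4x4, takes a point from camera to world coordinates). Camera axes: x right, y down, z forward; pixel columns grow to the right and rows downward; lengths in m; the calibration is good to about 2 mm. A picture is of the moment at which its call begins. get_calibration takes no time and is no camera call.
- arm.finish_job(): hands the job in, once; it reports no verdict.
The state is a dict: "t": time; "qpos": joint angles; "joint_velocities": joint speeds; "effort": joint torques, N m; "tcp_pos": TCP position; "orientation": TCP orientation; "contact_force": force on the tool from outside, world axes, zero at the start; "moment": the same for the moment, N m; "width": finger opening in m.
Only numpy, scipy, OpenCV 4.12 (cv2) and the standard library are available. Lean on these libraries where they do the work, as an engineer would, in place of code of your own. Each camera call takes 0.05 s, during which the arm holds its last target.

## Working session

There is one attempt and no reset: what is moved stays moved. The work goes in short steps, Python scripts to look and compute and a shell command to move; the robot and the scene stay as the last step left them, time stands still between calls to the robot, and variables do not carry over. Pictures are saved under pics/ and viewed, and the job is handed in when it is done.

```bash
mkdir -p pics; ls
python3 - <<'E'
from workcell import arm
import cv2,numpy as np
s=arm.state();print(s['t'],s['tcp_pos'],s['orientation'],s['width'])
for n in('scene','top'):
    cv2.imwrite(f'pics/{n}0.png',arm.camera(n));c=arm.get_calibration(n);print(n,np.round(c['camera_matrix'],1).tolist(),np.round(c['cam_to_world'],3).tolist())
E
```

```text
pics
0.0 [ 0.26699191 -0.56444277  0.23022286] [[-9.04070634e-01 -4.27381875e-01 -1.01052762e-03]
 [-4.27383061e-01  9.04068556e-01  1.94036901e-03]
 [ 8.43076993e-05  2.18611303e-03 -9.99997607e-01]] 0.08541627359479848
scene [[410.6, 0.0, 281.2], [0.0, 410.6, 212.5], [0.0, 0.0, 1.0]] [[0.884, 0.412, -0.22, 0.805], [0.467, -0.783, 0.411, -0.37], [-0.003, -0.466, -0.885, 0.969], [0.0, 0.0, 0.0, 1.0]]
top [[491.2, 0.0, 291.6], [0.0, 491.2, 211.4], [0.0, 0.0, 1.0]] [[-0.002, -0.997, 0.083, 0.441], [-1.0, 0.001, -0.014, 0.089], [0.014, -0.083, -0.996, 1.423], [0.0, 0.0, 0.0, 1.0]]
```

View pics/scene0.png

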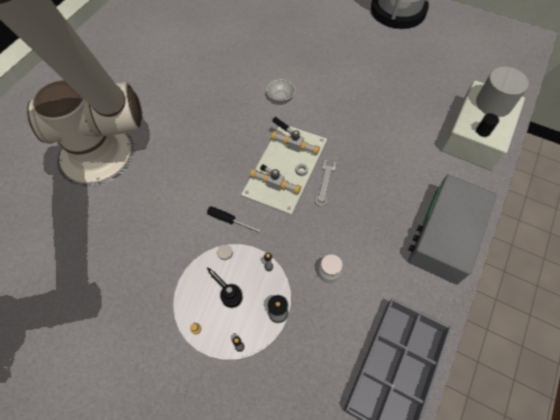

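View pics/top0.png

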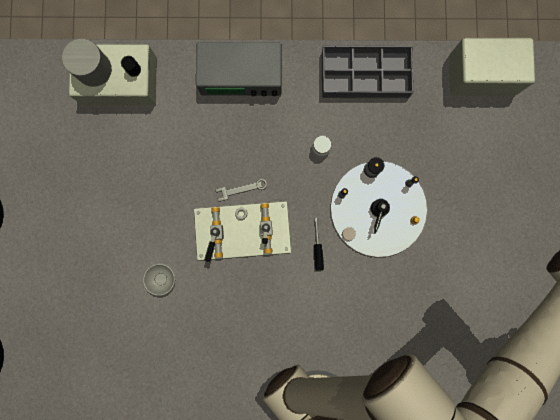

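Run:
```python
import cv2,numpy as np
a=cv2.imread('pics/top0.png');
cv2.imwrite('pics/t1.png',cv2.resize(a[140:280,180:300],None,fx=5,fy=5,interpolation=2)[:600])
cv2.imwrite('pics/t2.png',cv2.resize(a[140:260,320:440],None,fx=5,fy=5,interpolation=2))
```

```text
(no output)
```

View pics/t1.png

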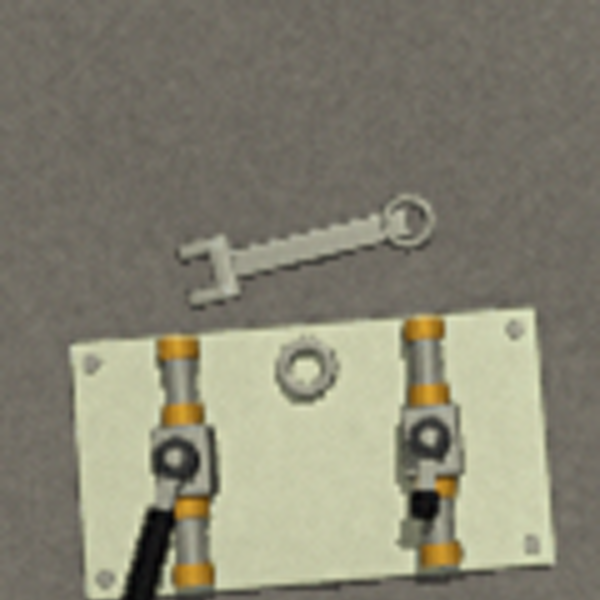

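View pics/t2.png

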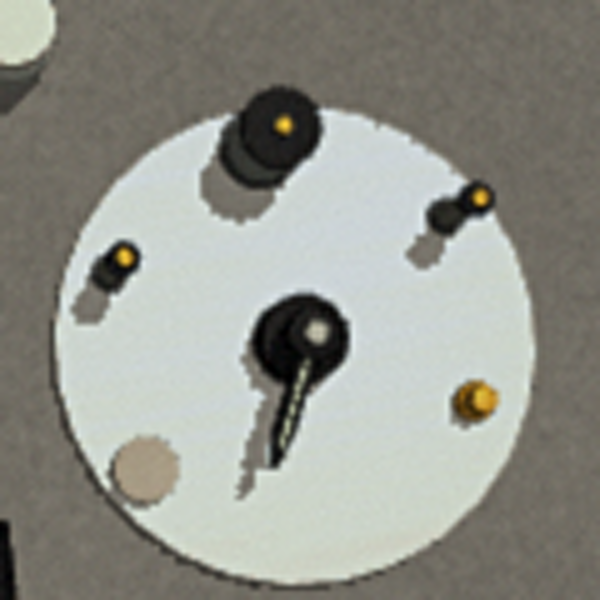

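```bash
cat > h.py <<'E'
import cv2,numpy as np
from workcell import arm
def ray(n,u,v,z):
    c=arm.get_calibration(n);K=np.array(c['camera_matrix']);T=np.array(c['cam_to_world'])
    d=T[:3,:3]@np.linalg.solve(K,[u,v,1.]);o=T[:3,3]
    return (o+d*(z-o[2])/d[2])
def proj(n,p):
    c=arm.get_calibration(n);K=np.array(c['camera_matrix']);T=np.linalg.inv(np.array(c['cam_to_world']))
    q=K@(T[:3,:3]@np.array(p)+T[:3,3]);return q[:2]/q[2]
def comps(m,x0,y0,x1,y1,amin=8):
    r=np.zeros(m.shape,np.uint8);r[y0:y1,x0:x1]=m[y0:y1,x0:x1]
    n,l,st,ce=cv2.connectedComponentsWithStats(r)
    return [(ce[i],st[i,4],l==i) for i in range(1,n) if st[i,4]>=amin]
E
python3 - <<'E'
from h import *
a=cv2.imread('pics/top0.png');hsv=cv2.cvtColor(a,cv2.COLOR_BGR2HSV);H,S,V=cv2.split(hsv)
print(a[215,235],a[150,240],a[220,360])
w=((V>165)).astype(np.uint8)
cl=cv2.morphologyEx(w,cv2.MORPH_CLOSE,np.ones((3,3),np.uint8))
for nm,box in(('plate',(185,190,300,275)),('disc',(325,155,435,262))):
    c=max(comps(cl,*box),key=lambda t:t[1]);cn=max(cv2.findContours(c[2].astype(np.uint8),0,2)[0],key=cv2.contourArea)
    if nm=='plate':
        b=cv2.boxPoints(cv2.minAreaRect(cn));P=np.array([ray('top',*p,.012) for p in b])
        print(b.round(1).tolist(),P.round(4).tolist(),[np.linalg.norm(P[i]-P[i-1]).round(4) for i in range(4)],P.mean(0))
    else:
        h=cv2.convexHull(cn);(u,v),ax,an=cv2.fitEllipse(h);print(u,v,ax,ray('top',u,v,.012),ray('top',u+ax[0]/2,v,.012)-ray('top',u-ax[0]/2,v,.012))
br=((H>10)&(H<28)&(S>150)&(V>110)).astype(np.uint8)
for c in comps(br,185,155,440,275,3): print('brass',c[0].round(1),c[1],[ray('top',*c[0],z)[:2].round(4) for z in(.042,.088)])
bl=((V<50)).astype(np.uint8)
for c in comps(bl,185,155,440,275,8): 
    ys,xs=np.nonzero(c[2]);print('black',c[0].round(1),c[1],xs.min(),xs.max(),ys.min(),ys.max())
E
```

```text
[ 95 115 115] [ 97 107 112] [210 213 205]
[[193.0, 208.5], [286.29998779296875, 201.0], [290.3999938964844, 252.0], [197.10000610351562, 259.5]] [[0.5672, 0.3529, 0.012], [0.5887, 0.0845, 0.012], [0.442, 0.073, 0.012], [0.4212, 0.3391, 0.012]] [np.float64(0.1467), np.float64(0.2692), np.float64(0.1472), np.float64(0.2669)] [0.50478284 0.21236896 0.012     ]
378.57220458984375 208.47218322753906 (94.42500305175781, 96.09854888916016) [ 0.56696983 -0.18213913  0.012     ] [-1.40104465e-04 -2.73685486e-01  0.00000000e+00]
brass [376.2 164.3] 9 [array([ 0.6906, -0.1718]), array([ 0.6823, -0.1631])]
brass [415.7 179. ] 7 [array([ 0.6485, -0.2838]), array([ 0.6415, -0.2714])]
brass [344.5 191. ] 8 [array([ 0.6141, -0.0803]), array([ 0.6083, -0.0747])]
brass [264.2 205.4] 29 [array([0.573, 0.147]), array([0.5686, 0.145 ])]
brass [214.9 209.3] 25 [array([0.5622, 0.2857]), array([0.5582, 0.2792])]
brass [265.2 218.4] 29 [array([0.5362, 0.1442]), array([0.5331, 0.1424])]
brass [415.8 219. ] 24 [array([ 0.5343, -0.2815]), array([ 0.5312, -0.2692])]
brass [215.9 222.4] 27 [array([0.5251, 0.2826]), array([0.5223, 0.2762])]
brass [268.6 236.9] 11 [array([0.4843, 0.1344]), array([0.4828, 0.1328])]
brass [217.8 241. ] 23 [array([0.473 , 0.2766]), array([0.4719, 0.2704])]
brass [267.7 250.4] 30 [array([0.4464, 0.1368]), array([0.4462, 0.1352])]
brass [218.4 254.5] 31 [array([0.4355, 0.2746]), array([0.4356, 0.2685])]
black [374.  166.8] 231 364 383 158 177
black [410.8 181.9] 52 406 418 177 186
black [341.7 193.9] 36 339 346 189 197
black [378.8 209.4] 254 370 388 199 232
black [212.1 232.4] 9 211 214 230 234
black [217.6 233. ] 8 216 219 231 235
black [264.4 240.5] 31 262 267 238 243
black [209.5 251.4] 113 205 214 242 261
black [318.1 257.1] 227 314 323 244 270
```

```bash
cat >> h.py <<'E'
PIV=np.array([.499,.281]);SEL=np.array([.567,-.182]);YAW=np.radians(4.8);WP=np.array([.6825,-.163])
def angles(a):
    V=cv2.cvtColor(a,cv2.COLOR_BGR2HSV)[...,2]; bl=(V<50).astype(np.uint8)
    out={}
    for nm,piv,z,R in(('lever',PIV,.072,.105),('pointer',SEL,.069,.09)):
        ys,xs=np.nonzero(bl);P=np.array([ray('top',x,y,z)[:2] for x,y in zip(xs,ys)]);d=np.linalg.norm(P-piv,axis=1)
        m=(d<R)&(d>(.035 if nm=='lever' else .045))
        q=P[m]-piv;c=q.mean(0);r=np.linalg.norm(q,axis=1);far=q[r>r.max()-.01].mean(0)
        out[nm]=(m.sum(),np.degrees(np.arctan2(c[1],c[0])).round(1),np.degrees(np.arctan2(far[1],far[0])).round(1),r.min().round(3),r.max().round(3))
    return out
E
python3 - <<'E'
from h import *
print(angles(cv2.imread('pics/top0.png')))
print('disc top',ray('top',215.1,231.3,.076)[:2],'proj piv',proj('top',[*PIV,.072]),proj('top',[*SEL,.073]))
for z in(.07,.075,.08):print('sel boss',ray('top',383.1,206.1,z)[:2])
E
```

```text
Traceback (most recent call last):
  File "h.py", line 19, in angles
    ys,xs=np.nonzero(bl);P=np.array([ray('top',x,y,z)[:2] for x,y in zip(xs,ys)]);d=np.linalg.norm(P-piv,axis=1)
                                     ~~~^^^^^^^^^^^^^
  File "h.py", line 4, in ray
    c=arm.get_calibration(n);K=np.array(c['camera_matrix']);T=np.array(c['cam_to_world'])
ValueError: time passes only in moves, steps and waits
```

```bash
sed -i 's/c=arm.get_calibration(n);/c=cal(n);/; 2a import functools\ncal=functools.lru_cache(None)(lambda n: arm.get_calibration(n))' h.py
python3 - <<'E'
from h import *
print(angles(cv2.imread('pics/top0.png')))
print('disc top',ray('top',215.1,231.3,.076)[:2],'proj piv',proj('top',[*PIV,.072]),proj('top',[*SEL,.073]))
for z in(.07,.075,.08):print('sel boss',ray('top',383.1,206.1,z)[:2])
s=arm.state();print(s['t'])
E
```

```text
{'lever': (np.int64(102), np.float64(165.8), np.float64(165.8), np.float64(0.035), np.float64(0.084)), 'pointer': (np.int64(24), np.float64(125.2), np.float64(17.2), np.float64(0.047), np.float64(0.089))}
disc top [0.49874092 0.27972211] proj piv [214.84094703 231.26878644] [382.70973086 206.49337999]
sel boss [ 0.56837622 -0.18370585]
sel boss [ 0.56790412 -0.18269915]
sel boss [ 0.56743202 -0.18169244]
0.1
```

```bash
python3 -m jog '[[[-0.74,1,0],0,-1],[[-0.74,1,0],0,-1],[[-0.74,1,0],0,-1],[[-0.74,1,0],0,-1],[[-0.74,1,0],0,-1],[[-0.74,1,0],0,-1],[[-0.74,1,0],0,-1],[[-0.74,1,0],0,-1],[[-0.74,1,0],0,-1],[[-0.74,1,0],0,-1],[[-0.74,1,0],0,-1],[[-0.74,1,0],0,-1],[[-0.74,1,0],0,-1],[[-0.74,1,0],0,-1],[[-0.74,1,0],0,-1],[[-0.74,1,0],0,-1],[[-0.74,1,0],0,-1]]'
python3 -m jog '[[[-0.74,1,0],0,-1],[[-0.74,1,0],0,-1],[[-0.74,1,0],0,-1],[[-0.74,1,0],0,-1],[[-0.74,1,0],0,-1],[[-0.74,1,0],0,-1],[[-0.74,1,0],0,-1],[[-0.74,1,0],0,-1],[[-0.74,1,0],0,-1],[[-0.74,1,0],0,-1],[[-0.74,1,0],0,-1],[[-0.74,1,0],0,-1],[[-0.74,1,0],0,-1],[[-0.74,1,0],0,-1],[[-0.74,1,0],0,-1]]'
```

```text
t: 2.22
tcp_pos: [0.3491, -0.1492, 0.2311]
orientation: [[-0.904, -0.427, -0.0], [-0.427, 0.904, 0.0], [0.0, 0.0, -1.0]]
contact_force: [-0.1, 0.4, 0.2]
width: 0.0002
t: 4.1
tcp_pos: [0.422, 0.2176, 0.2312]
orientation: [[-0.904, -0.428, -0.0], [-0.428, 0.904, -0.0], [0.0, -0.0, -1.0]]
contact_force: [0.1, -0.4, 0.6]
width: -0.0002
```

```bash
cat >> h.py <<'E'
def go(p,s=None):
    s=s or arm.state();R=np.array(s['orientation']);d=np.array(p)-s['tcp_pos']
    hd=np.degrees(np.arctan2(R[1,0],R[0,0]))%360
    return (R.T@d/.02).round(2),hd.round(1)
E
python3 -m jog '[[[0,0,1],-1,-1],[[0,0,1],-1,-1],[[0,0,1],-1,-1],[[0,0,1],-1,-1],[[0,0,1],-1,-1],[[0,0,1],-1,-1],[[0,0,0],-1,-1],[[0,0,0],-1,-1],[[0,0,0],-1,-1],[[0,0,0],-1,-1],[[0,0,0],0,-1]]'
python3 -c "
from h import *
print(go([.433,.265,.060]))"
```

```text
t: 5.48
tcp_pos: [0.422, 0.2168, 0.1112]
orientation: [[-0.418, -0.908, -0.0], [-0.908, 0.418, -0.0], [0.0, 0.0, -1.0]]
contact_force: [-0.4, 0.2, -0.5]
width: 0.0001
(array([-2.42,  0.51,  2.56]), np.float64(245.3))
```

```bash
python3 -m jog '[[[-0.8,0.17,0],0,-1],[[-0.8,0.17,0],0,-1],[[-0.8,0.17,0],0,-1],[[0,0,0.8],0,-1],[[0,0,0.8],0,-1],[[0,0,0.5],0,-1],[[0,0,0.46],0,-1],[[0,0,0],0,-1]]'
python3 -c "
from h import *
a=arm.camera('top');cv2.imwrite('pics/t3.png',cv2.resize(a[180:300,160:320],None,fx=5,fy=5))
b=arm.camera('scene');cv2.imwrite('pics/s3.png',cv2.resize(b[60:220,200:360],None,fx=3.5,fy=3.5))"
```

```text
t: 6.48
tcp_pos: [0.4323, 0.2639, 0.0595]
orientation: [[-0.418, -0.909, -0.001], [-0.909, 0.418, -0.001], [0.001, 0.0, -1.0]]
contact_force: [-0.5, -0.1, -0.7]
width: -0.0001
```

View pics/t3.png

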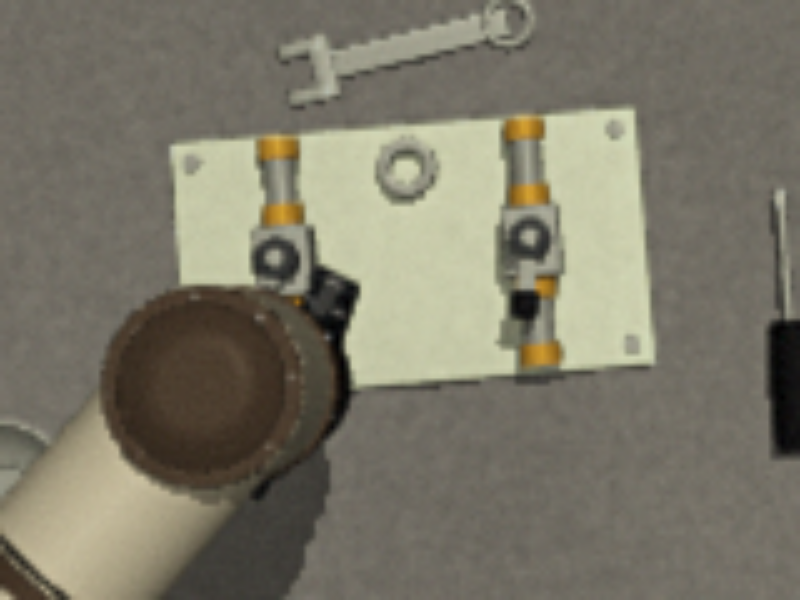

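View pics/s3.png

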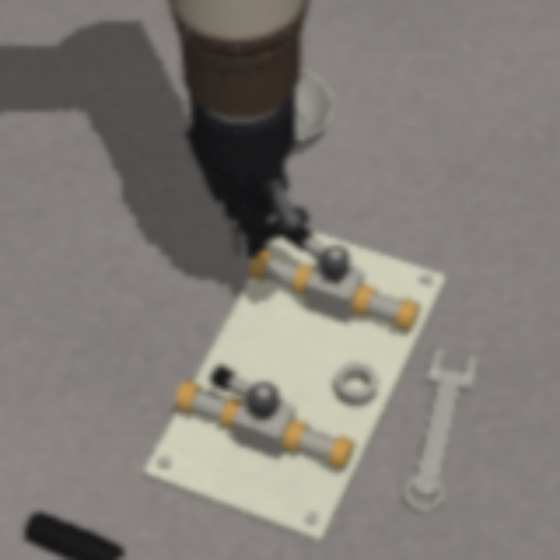

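```bash
python3 -m jog '[[[-0.15,0.04,0],0,-1],[[-0.15,0.04,0],0,-1],[[-0.15,0.04,0],0,-1],[[-0.15,0.04,0],0,-1],[[-0.15,0.04,0],0,-1],[[-0.15,0.04,0],0,-1]]'
python3 -m jog '[[[-0.15,0.04,0],0,-1],[[-0.15,0.04,0],0,-1]]'
python3 -m jog '[[[-0.105,0.033,0],0.5,-1],[[-0.105,0.033,0],0.5,-1],[[-0.105,0.033,0],0.5,-1],[[-0.105,0.033,0],0.5,-1],[[-0.105,0.033,0],0.5,-1]]'
python3 -c "
from h import *
s=arm.state();R=np.array(s['orientation']);print(R.T@np.array(s['contact_force']),s['moment'],R.T[:2,:2]@(s['tcp_pos'][:2]-PIV),go(s['tcp_pos']))"
```

```text
t: 7.32
tcp_pos: [0.4355, 0.2819, 0.06]
orientation: [[-0.418, -0.909, -0.001], [-0.909, 0.418, -0.001], [0.001, 0.0, -1.0]]
contact_force: [0.6, -2.5, 1.0]
width: -0.0002
t: 7.58
tcp_pos: [0.4367, 0.2883, 0.06]
orientation: [[-0.418, -0.909, -0.0], [-0.909, 0.418, -0.001], [0.001, 0.0, -1.0]]
contact_force: [1.1, -2.5, 0.4]
width: 0.0001
t: 8.2
tcp_pos: [0.4387, 0.2993, 0.06]
orientation: [[-0.571, -0.821, -0.0], [-0.821, 0.571, -0.0], [0.0, 0.0, -1.0]]
contact_force: [-1.0, -2.4, -0.9]
width: -0.0
[ 2.55216638 -0.50293603  0.91294494] [-0.52722968  0.1989125  -0.01347207] [0.01941527 0.05995427] (array([0., 0., 0.]), np.float64(235.2))
```

```bash
python3 -m jog '[[[-0.105,0.033,0],0.5,-1],[[-0.105,0.033,0],0.5,-1],[[-0.105,0.033,0],0.5,-1],[[-0.105,0.033,0],0.5,-1],[[-0.105,0.033,0],0.5,-1],[[-0.105,0.033,0],0.5,-1],[[-0.105,0.033,0],0.5,-1],[[-0.105,0.033,0],0.5,-1],[[-0.105,0.033,0],0.5,-1],[[-0.105,0.033,0],0.5,-1],[[-0.105,0.033,0],0.5,-1],[[-0.105,0.033,0],0.5,-1],[[-0.105,0.033,0],0.5,-1],[[-0.105,0.033,0],0.5,-1],[[-0.105,0.033,0],0.5,-1],[[-0.105,0.033,0],0.5,-1],[[-0.105,0.033,0],0.5,-1],[[-0.105,0.033,0],0.5,-1],[[-0.105,0.033,0],0.5,-1],[[-0.105,0.033,0],0.5,-1]]'
python3 -c "
from h import *
s=arm.state();R=np.array(s['orientation']);print(R.T@np.array(s['contact_force']),s['moment'],R.T[:2,:2]@(s['tcp_pos'][:2]-PIV),go(s['tcp_pos']))
a=arm.camera('top');cv2.imwrite('pics/t4.png',cv2.resize(a[180:300,160:320],None,fx=5,fy=5))"
```

```text
t: 10.7
tcp_pos: [0.4646, 0.3342, 0.0602]
orientation: [[-0.965, -0.262, 0.0], [-0.262, 0.965, 0.0], [-0.0, 0.0, -1.0]]
contact_force: [-2.6, 0.9, 0.7]
width: -0.0001
[ 2.27279353  1.5840797  -0.7442262 ] [0.34252207 0.7526863  0.02491251] [0.01929679 0.06038979] (array([0., 0., 0.]), np.float64(195.2))
```

View pics/t4.png

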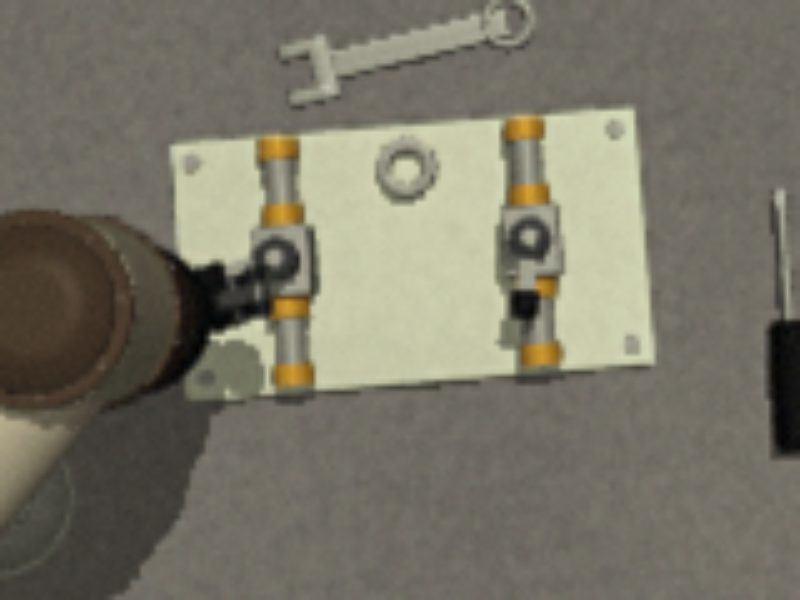

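```bash
python3 -m jog '[[[-0.105,0.033,0],0.5,-1],[[-0.105,0.033,0],0.5,-1],[[-0.105,0.033,0],0.5,-1],[[-0.105,0.033,0],0.5,-1],[[-0.105,0.033,0],0.5,-1],[[0,0,0],0,-1]]'
python3 -c "
from h import *
s=arm.state();R=np.array(s['orientation']);print(R.T@np.array(s['contact_force']),s['moment'],R.T[:2,:2]@(s['tcp_pos'][:2]-PIV),go(s['tcp_pos']))"
python3 -m jog '[[[0.5,0,0],0,-1],[[1,0,0],0,-1],[[1,0,0],0,-1],[[1,0,-1],0,-1],[[1,0,-1],0,-1],[[1,0,-1],0,-1],[[1,0,-1],0,-1],[[0,-1,0],0,-1],[[0,-1,0],0,-1],[[0,-1,0],0,-1],[[0,-1,0],0,-1],[[0,-1,0],0,-1],[[0,0,0],0,-1]]'
python3 -c "
from h import *
a=arm.camera('top');cv2.imwrite('pics/t5f.png',a);cv2.imwrite('pics/t5.png',cv2.resize(a[180:300,160:320],None,fx=5,fy=5));print(angles(a)['lever'])"
```

```text
t: 11.5
tcp_pos: [0.4745, 0.3394, 0.0602]
orientation: [[-0.996, -0.092, 0.001], [-0.092, 0.996, 0.0], [-0.001, 0.0, -1.0]]
contact_force: [-0.5, 0.7, 0.3]
width: 0.0001
[ 0.45262081  0.76135959 -0.32408375] [0.0820978  0.13084662 0.02538568] [0.01904594 0.06040072] (array([0., 0., 0.]), np.float64(185.3))
t: 13.12
tcp_pos: [0.3539, 0.2259, 0.14]
orientation: [[-0.996, -0.09, -0.0], [-0.09, 0.996, -0.0], [0.0, -0.0, -1.0]]
contact_force: [0.1, 0.3, -1.0]
width: 0.0002
(np.int64(98), np.float64(96.7), np.float64(96.5), np.float64(0.035), np.float64(0.082))
```

View pics/t5.png

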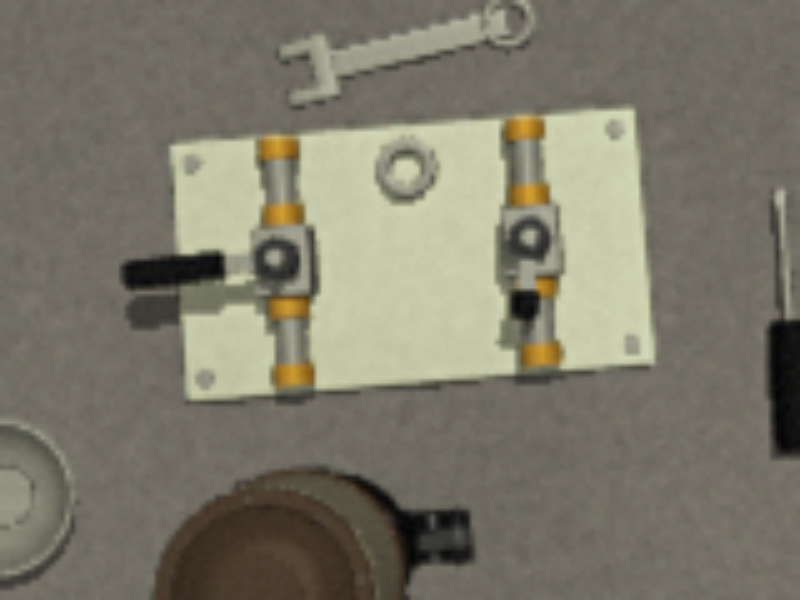

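Run:
```python
from h import *
a=cv2.imread('pics/t5f.png');V=cv2.cvtColor(a,cv2.COLOR_BGR2HSV)[...,2].astype(float)
# subpixel upper (far) edge and lower edge per column of the grip, columns 187..202
for nm,rng in(('up',range(229,235)),):
    up=[];lo=[]
    for c in range(187,203):
        col=V[222:246,c];k=np.nonzero(col<60)[0]
        def cross(i,j):return 222+i+(col[i]-75)/(col[i]-col[j])*(1 if j>i else -1)
        up.append((c,cross(k[0]-1,k[0])));lo.append((c,cross(k[-1]+1,k[-1])))
    for e,z in((up,.072),(lo,.065)):
        P=np.array([ray('top',u,v,z)[:2] for u,v in e]);vx,vy,x,y=cv2.fitLine(P.astype(np.float32),2,0,.01,.01).ravel()
        if vy<0:vx,vy=-vx,-vy
        d=np.array([vx,vy]);print(np.degrees(np.arctan2(vy,vx)).round(2),'perp dist pivot',((PIV-[x,y])@[vy,-vx]).round(4))
# pipe dirs
s=lambda p,q:np.degrees(np.arctan2(*(ray('top',*p,.042)-ray('top',*q,.042))[[1,0]])).round(2)
print('pipes',s((214.9,209.3),(218.4,254.5)),s((264.2,205.4),(267.7,250.4)))
```

```text
93.98 perp dist pivot -0.0052
152.74 perp dist pivot -0.041
pipes 5.04 4.59
```

Run:
```python
from h import *
a=cv2.imread('pics/t5f.png');cv2.imwrite('pics/t5z.png',cv2.resize(a[215:255,180:230],None,fx=14,fy=14,interpolation=2))
V=cv2.cvtColor(a,cv2.COLOR_BGR2HSV)[...,2]
print(V[226:246,186:204:3].T)
C=[]
for c in range(187,203):
    v=V[226:246,c].astype(float);w=np.clip(60-v,0,40);C.append((c,(w*np.arange(226,246)).sum()/w.sum()))
P=np.array([ray('top',u,v,.071)[:2] for u,v in C]);vx,vy,x,y=cv2.fitLine(P.astype(np.float32),2,0,.01,.01).ravel()
if vy<0:vx,vy=-vx,-vy
print(np.degrees(np.arctan2(vy,vx)),((PIV-[x,y])@[vy,-vx]).round(4))
```

```text
[[119 118 112 111 118 116  38  14  18  15  16  33  99 106  69  62  59  61
   72  80]
 [113 116 112 113 115 104  21  24  23  18   6  47 116  69  60  60  64  67
   61  73]
 [116 116 113 116 112  57  18  21  22  17  18  66 111  71  60  65  63  60
   75 112]
 [184 174 168 155 140  42  13  23  20  15  25  73  88  54  61  66  62  69
   70 110]
 [197 197 200 206 195  45  15  26  22  17  62 123 123 117 119 113 136 204
  205 204]
 [196 199 204 196  97  18  21  20  17  38 102 118 117 113 116 115 136 203
  203 197]]
96.31065 0.0002
```

View pics/t5z.png

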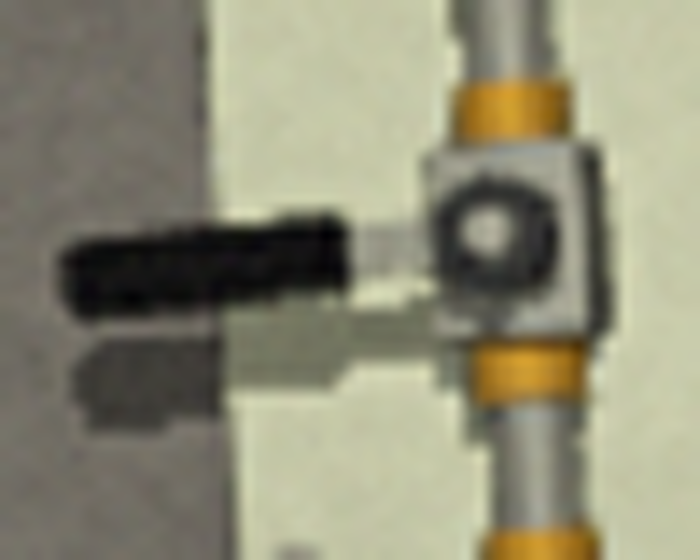

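```bash
python3 -m jog '[[[0,1,0],0,-1],[[0,1,0],0,-1],[[0,1,0],0,-1],[[0,1,0],0,-1],[[0,1,0],0,-1],[[-1,0,0.95],0,-1],[[-1,0,1],0,-1],[[-1,0,1],0,-1],[[-1,0,1],0,-1],[[-1,0,0],0,-1],[[0,0,0],0,-1]]'
python3 -c "
from h import *
print(go([.4758,.3393,.060]))"
```

```text
t: 14.55
tcp_pos: [0.4451, 0.3374, 0.0604]
orientation: [[-0.996, -0.092, -0.0], [-0.092, 0.996, -0.0], [0.0, -0.0, -1.0]]
contact_force: [-0.0, 0.5, 0.4]
width: -0.0004
(array([-1.54, -0.04,  0.02]), np.float64(185.3))
```

```bash
python3 -m jog '[[[-0.5,0,0],0,-1],[[-0.4,0,0],0,-1],[[-0.3,-0.02,0],0,-1],[[-0.18,-0.02,0],0,-1],[[-0.1,0,0],0,-1],[[-0.06,0,0],0,-1],[[0,0,0],0,-1]]'
python3 -m jog '[[[0.5,0,0],0,-1],[[1,0,0],0,-1],[[1,0,0],0,-1],[[1,0,-1],0,-1],[[1,0,-1],0,-1],[[1,0,-1],0,-1],[[1,0,-1],0,-1],[[0,-1,0],0,-1],[[0,-1,0],0,-1],[[0,-1,0],0,-1],[[0,-1,0],0,-1],[[0,-1,0],0,-1],[[0,0,0],0,-1]]'
python3 - <<'E'
from h import *
a=arm.camera('top');cv2.imwrite('pics/t6f.png',a);print(angles(a)['lever'])
V=cv2.cvtColor(a,cv2.COLOR_BGR2HSV)[...,2]
C=[]
for c in range(187,203):
    v=V[226:246,c].astype(float);w=np.clip(60-v,0,40);C.append((c,(w*np.arange(226,246)).sum()/w.sum()))
P=np.array([ray('top',u,v,.071)[:2] for u,v in C]);vx,vy,x,y=cv2.fitLine(P.astype(np.float32),2,0,.01,.01).ravel()
if vy<0:vx,vy=-vx,-vy
print(np.degrees(np.arctan2(vy,vx)),((PIV-[x,y])@[vy,-vx]).round(4))
E
```

```text
t: 15.42
tcp_pos: [0.4747, 0.3385, 0.0611]
orientation: [[-0.996, -0.093, -0.0], [-0.093, 0.996, -0.0], [0.0, -0.0, -1.0]]
contact_force: [0.1, 0.2, 1.3]
width: -0.0004
t: 17.05
tcp_pos: [0.3547, 0.2252, 0.141]
orientation: [[-0.996, -0.09, -0.0], [-0.09, 0.996, -0.0], [0.0, -0.0, -1.0]]
contact_force: [-0.5, 0.3, 0.2]
width: -0.0002
(np.int64(96), np.float64(96.5), np.float64(96.5), np.float64(0.035), np.float64(0.082))
96.00818 0.0004
```

```bash
python3 -m jog '[[[0,1,0],0,-1],[[0,1,0],0,-1],[[0,1,0],0,-1],[[0,1,0],0,-1],[[0,1,0],0,-1],[[-1,0,1],0,-1],[[-1,0,1],0,-1],[[-1,0,1],0,-1],[[-1,0,1],0,-1],[[-1,0,0],0,-1],[[-0.5,0,0],0,-1],[[-0.4,0,0],0,-1],[[-0.3,0,0],0,-1],[[-0.15,0,0],0,-1],[[0,0,0],0,-1]]'
python3 -c "
from h import *
print(go([.476,.3393,.060]))"
```

```text
t: 18.98
tcp_pos: [0.4718, 0.3383, 0.0613]
orientation: [[-0.996, -0.093, 0.0], [-0.093, 0.996, 0.0], [-0.0, 0.0, -1.0]]
contact_force: [-0.0, -0.8, 0.3]
width: 0.0001
(array([-0.21,  0.03,  0.06]), np.float64(185.3))
```

```bash
python3 -m jog '[[[-0.08,0,0],0,-1],[[-0.05,0,0],0,-1],[[-0.04,0,0],0,-1],[[-0.04,0,0],0,-1]]'
python3 -m jog '[[[-0.03,0,0],0,-1],[[0,0,0],0,-1]]'
```

```text
t: 19.48
tcp_pos: [0.4757, 0.3388, 0.0612]
orientation: [[-0.996, -0.093, -0.001], [-0.093, 0.996, 0.0], [0.001, 0.0, -1.0]]
contact_force: [-2.5, 1.1, 0.5]
width: 0.0002
t: 19.73
tcp_pos: [0.4765, 0.3389, 0.0611]
orientation: [[-0.996, -0.093, -0.0], [-0.093, 0.996, 0.0], [0.0, 0.0, -1.0]]
contact_force: [-3.0, 1.5, 1.7]
width: -0.0004
```

```bash
python3 -m jog '[[[0.5,0,0],0,-1],[[1,0,0],0,-1],[[1,0,0],0,-1],[[1,0,-1],0,-1],[[1,0,-1],0,-1],[[1,0,-1],0,-1],[[1,0,-1],0,-1],[[0,-1,0],0,-1],[[0,-1,0],0,-1],[[0,-1,0],0,-1],[[0,-1,0],0,-1],[[0,-1,0],0,-1],[[0,0,0],0,-1]]'
python3 - <<'E'
from h import *
a=arm.camera('top');cv2.imwrite('pics/t7f.png',a);print(angles(a)['lever'])
V=cv2.cvtColor(a,cv2.COLOR_BGR2HSV)[...,2]
C=[]
for c in range(187,203):
    v=V[226:246,c].astype(float);w=np.clip(60-v,0,40);C.append((c,(w*np.arange(226,246)).sum()/w.sum()))
P=np.array([ray('top',u,v,.071)[:2] for u,v in C]);vx,vy,x,y=cv2.fitLine(P.astype(np.float32),2,0,.01,.01).ravel()
if vy<0:vx,vy=-vx,-vy
print(np.degrees(np.arctan2(vy,vx)),((PIV-[x,y])@[vy,-vx]).round(4))
cv2.imwrite('pics/t7.png',cv2.resize(a[140:260,320:440],None,fx=5,fy=5,interpolation=2))
# pointer candidates: tip & boss in image
E
```

```text
t: 21.35
tcp_pos: [0.3565, 0.2254, 0.141]
orientation: [[-0.996, -0.09, -0.0], [-0.09, 0.996, -0.0], [0.0, -0.0, -1.0]]
contact_force: [0.7, 0.4, -0.3]
width: 0.0
(np.int64(96), np.float64(94.9), np.float64(94.7), np.float64(0.035), np.float64(0.082))
93.67845 0.0011
```

View pics/t7.png

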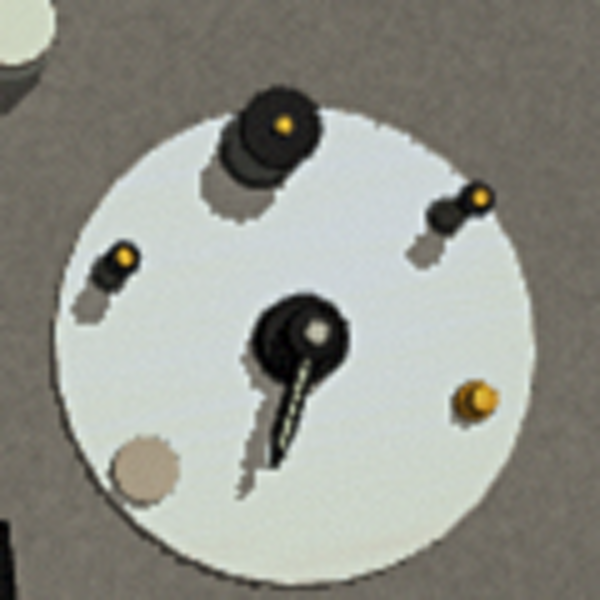

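Run:
```python
from h import *
s=arm.state();print(s['qpos'],np.degrees(s['qpos'][0]+0)); print(go(s['tcp_pos']))
phi=np.radians(163.5);u=np.array([np.cos(phi),np.sin(phi)]);n=np.array([-u[1],u[0]])
print(SEL+.055*u+.03*n)
print((ray('top',380.6,212,.07)-ray('top',375.6,229,.07)),)
```

```text
[ 9.53281857e-01  1.36454517e-01 -5.93888100e-01  1.10518251e-04
 -8.40086977e-01 -2.43279015e+00] 54.61902710509813
(array([0., 0., 0.]), np.float64(185.2))
[ 0.50574445 -0.19514375]
[ 0.0471115  -0.01464314  0.        ]
```

```bash
python3 -m jog '[[[-0.25,-1,0],0,-1],[[-0.25,-1,0],0,-1],[[-0.25,-1,0],0,-1],[[-0.25,-1,0],0,-1],[[-0.25,-1,0],0,-1],[[-0.25,-1,0],0,-1],[[-0.25,-1,0],0,-1],[[-0.25,-1,0],0,-1],[[-0.25,-1,0],0,-1],[[-0.25,-1,0],0,-1],[[-0.25,-1,0],0,-1],[[-0.25,-1,0],0,-1],[[-0.25,-1,0],0,-1],[[-0.25,-1,0],0,-1],[[-0.25,-1,0],0,-1],[[-0.25,-1,0],0,-1],[[-0.25,-1,0],0,-1],[[-0.25,-1,0],0,-1],[[-0.25,-1,0],0,-1],[[-0.25,-1,0],0,-1]]'
python3 -m jog '[[[0,0,0],-1,-1],[[0,0,0],-1,-1],[[0,0,0],-1,-1],[[0,0,0],-1,-1],[[0,0,0],-1,-1],[[0,0,0],-1,-1],[[0,0,0],-1,-1],[[0,0,0],-1,-1],[[0,0,0],-1,-1],[[0,0,0],-1,-1],[[0,0,0],-1,-1],[[0,0,0],-1,-1],[[0,0,0],-1,-1],[[0,0,0],-1,-1],[[0,0,0],-1,-1],[[0,0,0],-1,-1],[[0,0,0],-1,-1],[[0,0,0],0,-1]]'
python3 -c "
from h import *
print(go([.504,-.200,.058]),arm.state()['qpos'])"
```

```text
t: 23.9
tcp_pos: [0.494, -0.1623, 0.141]
orientation: [[-0.996, -0.093, 0.0], [-0.093, 0.996, -0.0], [-0.0, -0.0, -1.0]]
contact_force: [0.2, -0.6, -0.3]
width: 0.0
t: 26.15
tcp_pos: [0.4936, -0.1617, 0.141]
orientation: [[-0.287, -0.958, 0.0], [-0.958, 0.287, -0.0], [0.0, -0.0, -1.0]]
contact_force: [-0.1, -0.4, -0.2]
width: 0.0002
(array([ 1.69, -1.05,  4.15]), np.float64(253.3)) [-3.75824708e-03  2.94527434e-01 -3.77170761e-01  1.06031757e-04
 -8.98885958e-01 -2.87713160e-01]
```

```bash
python3 -m jog '[[[0.85,-0.5,0],0,-1],[[0.85,-0.5,0],0,-1],[[0,0,1],0,-1],[[0,0,1],0,-1],[[0,0,1],0,-1],[[0,0,0.6],0,-1],[[0,0,0.5],0,-1],[[0,0,0],0,-1]]'
python3 -c "
from h import *
a=arm.camera('scene');cv2.imwrite('pics/s8.png',cv2.resize(a[220:380,150:310],None,fx=3.7,fy=3.7))"
```

```text
t: 27.15
tcp_pos: [0.5022, -0.2003, 0.0586]
orientation: [[-0.287, -0.958, -0.001], [-0.958, 0.287, 0.0], [0.0, 0.001, -1.0]]
contact_force: [-0.4, 0.1, 0.7]
width: -0.0001
```

View pics/s8.png

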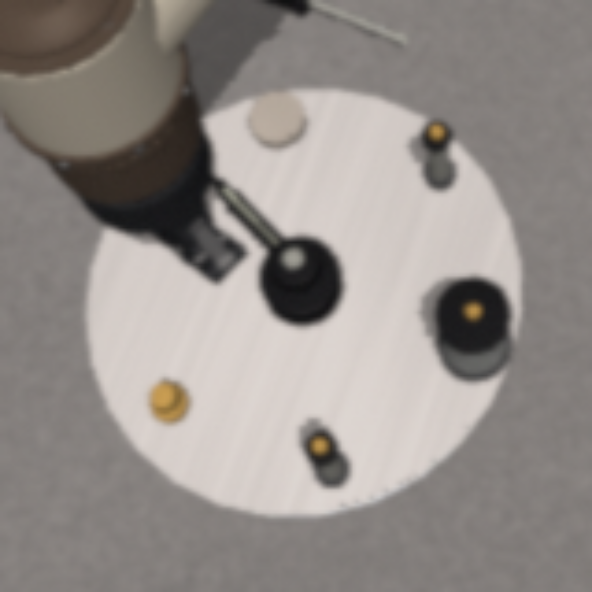

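```bash
python3 -m jog '[[[-0.3,-0.09,0],0,-1],[[-0.2,0,0],0,-1],[[-0.15,0,0],0,-1],[[-0.15,0,0],0,-1],[[-0.14,0,0],0,-1]]'
python3 -m jog '[[[-0.144,0.0445,0],0.75,-1],[[-0.144,0.0445,0],0.75,-1],[[-0.144,0.0445,0],0.75,-1],[[-0.144,0.0445,0],0.75,-1],[[-0.144,0.0445,0],0.75,-1],[[-0.144,0.0445,0],0.75,-1],[[-0.144,0.0445,0],0.75,-1],[[-0.144,0.0445,0],0.75,-1]]'
python3 -c "
from h import *
s=arm.state();R=np.array(s['orientation']);print(R.T@np.array(s['contact_force']),R.T[:2,:2]@(s['tcp_pos'][:2]-SEL),go(s['tcp_pos']))
a=arm.camera('scene');cv2.imwrite('pics/s9.png',cv2.resize(a[220:380,150:310],None,fx=3.7,fy=3.7))"
```

```text
t: 27.82
tcp_pos: [0.5097, -0.1825, 0.0592]
orientation: [[-0.287, -0.958, 0.0], [-0.958, 0.287, -0.0], [-0.0, -0.0, -1.0]]
contact_force: [0.3, -0.2, 0.4]
width: -0.0001
t: 28.82
tcp_pos: [0.5137, -0.1594, 0.0591]
orientation: [[-0.653, -0.757, -0.0], [-0.757, 0.653, -0.001], [0.001, -0.0, -1.0]]
contact_force: [-0.3, -2.7, -0.2]
width: -0.0
[ 2.25173389 -1.53221019  0.21810247] [0.01768197 0.05510111] (array([0., 0., 0.]), np.float64(229.2))
```

View pics/s9.png

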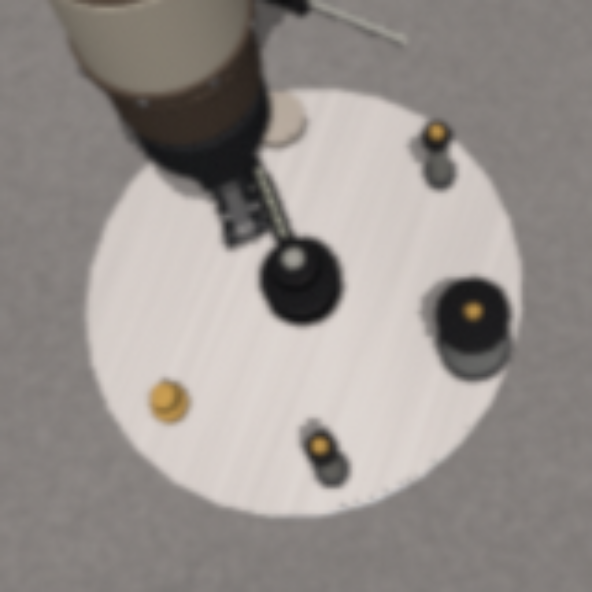

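```bash
python3 -m jog '[[[-0.144,0.0445,0],0.75,-1],[[-0.144,0.0445,0],0.75,-1],[[-0.144,0.0445,0],0.75,-1],[[-0.144,0.0445,0],0.75,-1],[[-0.144,0.0445,0],0.75,-1],[[-0.144,0.0445,0],0.75,-1],[[-0.144,0.0445,0],0.75,-1],[[-0.144,0.0445,0],0.75,-1],[[-0.144,0.0445,0],0.75,-1],[[-0.144,0.0445,0],0.75,-1],[[-0.144,0.0445,0],0.75,-1],[[-0.144,0.0445,0],0.75,-1],[[-0.144,0.0445,0],0.75,-1],[[-0.144,0.0445,0],0.75,-1],[[-0.144,0.0445,0],0.75,-1],[[-0.144,0.0445,0],0.75,-1],[[-0.144,0.0445,0],0.75,-1],[[-0.144,0.0445,0],0.75,-1],[[-0.144,0.0445,0],0.75,-1],[[-0.144,0.0445,0],0.75,-1]]'
python3 -c "
from h import *
s=arm.state();R=np.array(s['orientation']);print(R.T@np.array(s['contact_force']),R.T[:2,:2]@(s['tcp_pos'][:2]-SEL),go(s['tcp_pos']),s['qpos'])
a=arm.camera('scene');cv2.imwrite('pics/s10.png',cv2.resize(a[220:380,150:310],None,fx=3.7,fy=3.7))"
```

```text
t: 31.38
tcp_pos: [0.5581, -0.1232, 0.0587]
orientation: [[-0.982, 0.187, -0.003], [0.187, 0.982, 0.001], [0.003, 0.0, -1.0]]
contact_force: [-1.7, 1.5, 0.6]
width: 0.0001
[ 1.96083644  1.13137341 -0.57012367] [0.01972707 0.05606326] (array([0., 0., 0.]), np.float64(169.2)) [ 6.56180076e-02  4.76849249e-01 -3.34570790e-01 -1.12472880e-03
 -7.61874538e-01 -1.82334444e+00]
```

View pics/s10.png

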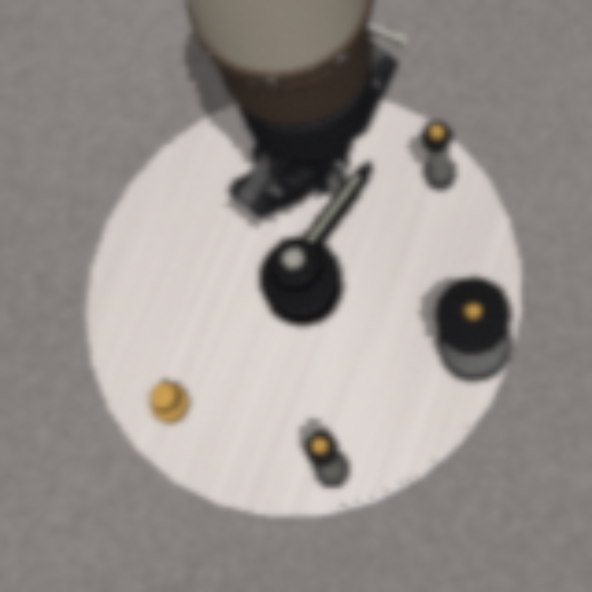

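```bash
python3 -m jog '[[[-0.15,0.0445,0],0.75,-1],[[-0.15,0.0445,0],0.75,-1],[[-0.15,0.0445,0],0.75,-1],[[-0.15,0.0445,0],0.75,-1],[[-0.15,0.0445,0],0.75,-1],[[-0.15,0.0445,0],0.75,-1],[[-0.15,0.0445,0],0.75,-1],[[-0.15,0.0445,0],0.75,-1],[[-0.15,0.0445,0],0.75,-1],[[-0.15,0.0445,0],0.75,-1],[[-0.15,0.0445,0],0.75,-1],[[-0.15,0.0445,0],0.75,-1],[[-0.15,0.0445,0],0.75,-1],[[-0.15,0.0445,0],0.75,-1],[[-0.15,0.0445,0],0.75,-1],[[-0.15,0.0445,0],0.75,-1],[[-0.15,0.0445,0],0.75,-1],[[-0.15,0.0445,0],0.75,-1]]'
python3 -c "
from h import *
s=arm.state();R=np.array(s['orientation']);print(R.T@np.array(s['contact_force']),R.T[:2,:2]@(s['tcp_pos'][:2]-SEL),go(s['tcp_pos']),s['qpos'])
a=arm.camera('scene');cv2.imwrite('pics/s11f.png',a);cv2.imwrite('pics/s11.png',cv2.resize(a[220:380,150:310],None,fx=3.7,fy=3.7))"
```

```text
t: 33.67
tcp_pos: [0.6106, -0.1413, 0.0589]
orientation: [[-0.427, 0.904, 0.001], [0.904, 0.427, 0.001], [0.0, 0.001, -1.0]]
contact_force: [0.5, 1.7, 0.1]
width: -0.0004
[ 1.33831552  1.1974869  -0.0835713 ] [0.0182002  0.05677747] (array([0., 0., 0.]), np.float64(115.3)) [ 3.00569736e-02  5.50274260e-01 -1.92934712e-01 -1.07265460e-03
 -8.26992771e-01 -2.72933070e+00]
```

View pics/s11.png

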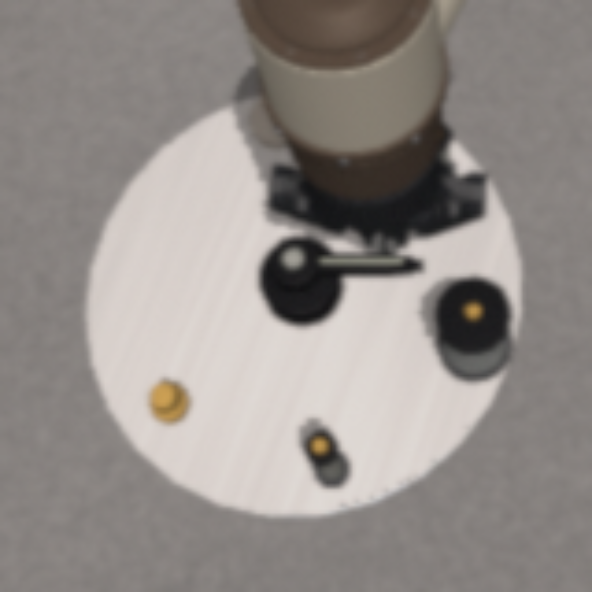

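Run:
```python
from h import *
f=lambda x,y,z:ray('scene',150+x/3.7-.36,220+y/3.7-.36,z)[:2]
h=lambda d:np.degrees(np.arctan2(d[1],d[0]))
print('stripe',h(f(404,262,.07)-f(320,260,.07)),'tip',f(422,266,.065),h(f(422,266,.065)-SEL),'pipe stub',f(473,311,.09),h(f(473,311,.09)-SEL),'top WP',h(WP-SEL))
print(f(293,260,.076))
```

```text
stripe 26.412517052454618 tip [ 0.63962816 -0.146614  ] 25.976338373578603 pipe stub [ 0.68372227 -0.16250864] 9.480303630526237 top WP 9.341614985946517
[ 0.57086443 -0.18246123]
```

```bash
python3 -m jog '[[[-0.15,0.0445,0],0.75,-1],[[-0.15,0.0445,0],0.75,-1],[[-0.15,0.0445,0],0.75,-1],[[-0.15,0.0445,0],0.75,-1],[[-0.1,0.03,0],0.5,-1],[[-0.08,0.02,0],0.4,-1],[[0,0,0],0,-1]]'
python3 -c "
from h import *
s=arm.state();R=np.array(s['orientation']);print(R.T@np.array(s['contact_force']),R.T[:2,:2]@(s['tcp_pos'][:2]-SEL),go(s['tcp_pos']),s['qpos'])
a=arm.camera('scene');cv2.imwrite('pics/s12f.png',a);cv2.imwrite('pics/s12.png',cv2.resize(a[260:340,200:300],None,fx=7,fy=7,interpolation=2))"
```

```text
t: 34.6
tcp_pos: [0.6197, -0.1552, 0.0591]
orientation: [[-0.169, 0.986, 0.0], [0.986, 0.169, -0.0], [-0.0, 0.0, -1.0]]
contact_force: [1.7, 1.8, -0.6]
width: -0.0002
[1.4660873  2.00339322 0.56931561] [0.01746002 0.05646135] (array([0., 0., 0.]), np.float64(99.7)) [ 7.38305484e-03  5.66784633e-01 -1.60234292e-01  7.39577194e-05
 -8.43553694e-01 -2.97913984e+00]
```

View pics/s12.png

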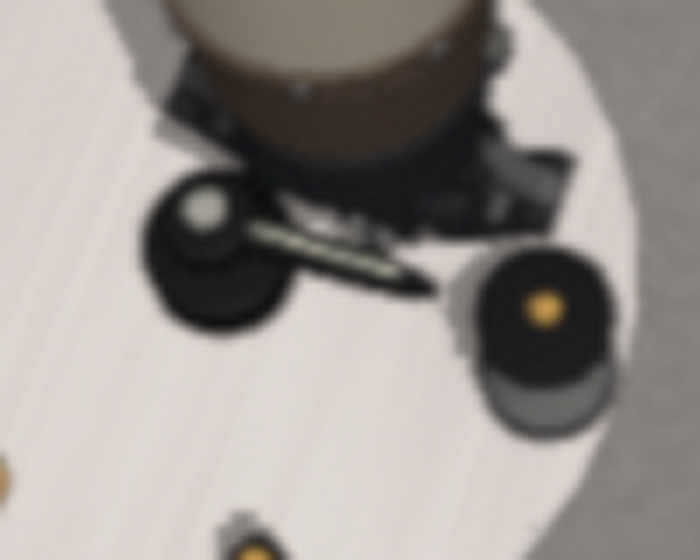

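```bash
python3 -m jog '[[[0.3,0,0],0,-1],[[0.4,0,0],0,-1],[[0,0,-1],0,-1],[[0,0,-1],0,-1],[[0,0,-1],0,-1],[[0,0,-1],0,-1],[[0,-1,-1],0,-1],[[0,-1,-1],0,-1],[[0,-1,0],0,-1],[[0,-1,0],0,-1],[[0,-1,0],0,-1],[[0,-1,0],0,-1],[[0,-1,0],0,-1],[[0,-1,0],0,-1],[[0,-1,0],0,-1],[[0,-1,0],0,-1],[[0,-1,0],0,-1],[[0,0,0],0,-1]]'
python3 - <<'E'
from h import *
a=arm.camera('scene');cv2.imwrite('pics/s13f.png',a);cv2.imwrite('pics/s13.png',cv2.resize(a[260:340,200:300],None,fx=7,fy=7,interpolation=2))
b=arm.camera('top');cv2.imwrite('pics/t13f.png',b);cv2.imwrite('pics/t13.png',cv2.resize(b[150:250,330:430],None,fx=6,fy=6,interpolation=2))
E
```

```text
t: 36.9
tcp_pos: [0.399, -0.1786, 0.1793]
orientation: [[-0.168, 0.986, 0.0], [0.986, 0.168, 0.0], [0.0, 0.0, -1.0]]
contact_force: [-0.2, 0.8, 0.2]
width: 0.0003
```

View pics/s13.png

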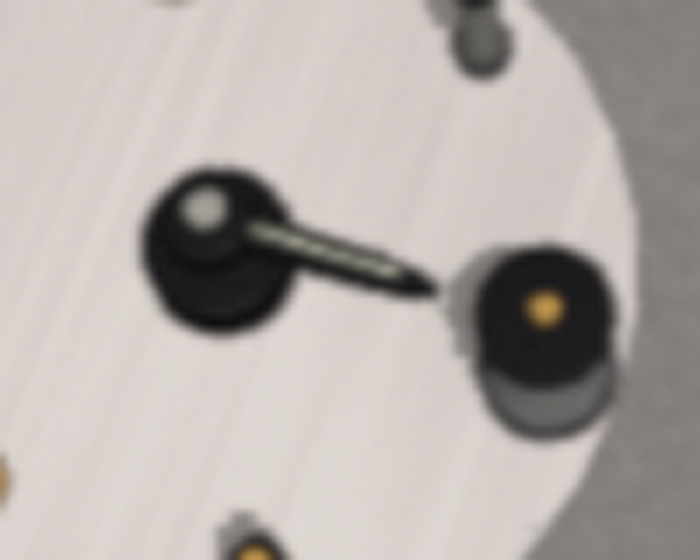

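View pics/t13.png

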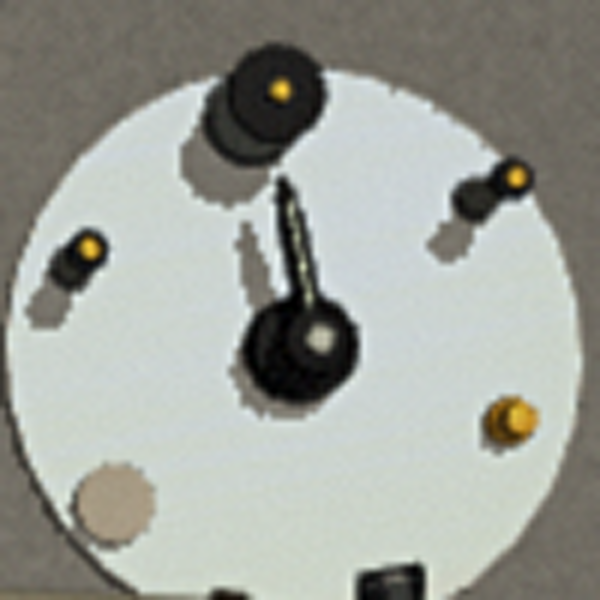

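Run:
```python
from h import *
f=lambda x,y,z:ray('scene',200+x/7-.43,260+y/7-.43,z)[:2]
g=lambda x,y,z:ray('top',330+x/6-.42,150+y/6-.42,z)[:2]
h=lambda d:np.degrees(np.arctan2(d[1],d[0])).round(1)
print('scene stripe',h(f(396,270,.07)-f(250,231,.07)),'tip',h(f(436,291,.062)-SEL),'boss->tip',h(f(436,291,.062)-f(205,208,.078)),'stub',h(f(544,308,.09)-SEL))
print('top stripe',h(g(288,200,.07)-g(308,302,.07)),'tip',h(g(282,180,.062)-SEL),g(282,180,.062),'stub',h(g(281,89,.09)-SEL))
# selector yaw from the three stubs measured in picture top0
c=[np.array(p) for p in([.6823,-.1631],[.6415,-.2714],[.6083,-.0747])]
print('thin chord normal',h(c[2]-c[1])-90)
```

```text
scene stripe 12.7 tip 10.6 boss->tip 10.9 stub 9.5
top stripe 10.1 tip 10.1 [ 0.64378653 -0.16828894] stub 9.3
thin chord normal 9.599999999999994
```

```bash
python3 -m jog '[[[0,0,-1],0,-1],[[0,0,0],0,-1]]'
python3 - <<'E'
from h import *
b=arm.camera('top');print(angles(b)['lever'])
a=cv2.imread('pics/top0.png');d=cv2.absdiff(a,b).max(2)>45
d[265:]=0
for c in comps(d.astype(np.uint8),150,120,440,265,12):print(c[0].round(),c[1])
cv2.imwrite('pics/t14.png',b)
E
```

```text
t: 37.25
tcp_pos: [0.4021, -0.1786, 0.2002]
orientation: [[-0.169, 0.986, 0.004], [0.986, 0.169, -0.001], [-0.001, 0.003, -1.0]]
contact_force: [-0.5, 1.1, 0.1]
width: -0.0001
(np.int64(97), np.float64(94.9), np.float64(94.6), np.float64(0.035), np.float64(0.084))
[379. 190.] 101
[372. 195.] 60
[374. 226.] 163
[202. 242.] 422
[363. 257.] 1361
[311. 258.] 72
[429. 259.] 233
```

View pics/t14.png

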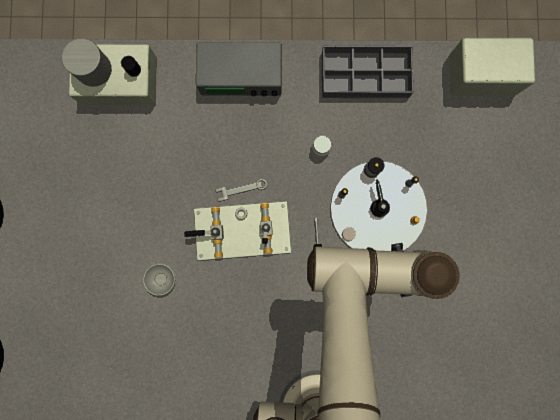

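The picture shows the lever square across its pipe at (195,233) and the pointer aimed at the wide pipe at (378,185). The only other changes are where the arm is. Handing in.

```bash
python3 -c "
from workcell import arm
print(arm.finish_job())"
```

```text
the job is handed in; nothing more can be done
None
```

The long-lever valve is shut and the selector's pointer is on the wide standpipe. I handed the job in at about 37 s of the 61 s. I did both by pushing with the shut fingertips from one side: the lever first, with two small extra nudges, and then the pointer clockwise. The pushing forces I read were about 2–4 N.

**Lever:** it points at 94.9° in world heading, and square across the pipe is 94.8° (±0.3°). A separate line fit along the lever gave 93.7°, so the measurements disagree by about 1°.

**Pointer:** it points at 10.1–10.9° in most readings, and the wide pipe is at 9.3–9.6°, so it is about 1° off. One reading disagreed, the pointer's stripe seen in the scene camera, at 12.7°. I judged the pointer close enough and did not nudge it again.

**Everything else:** comparing the first and last top pictures, only the lever, the pointer and the arm's own place had changed. That comparison left out the strip nearest the robot, and the arm hid part of the screwdriver and the near edge of the selector plate. The dish lay in that strip but looks unmoved in the last picture. The short-lever valve looked untouched, and the gripper was clear of everything, about 0.2 m above the bench.

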